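# Change the carving gouges over to the other rack in reverse order

### The job

A left-handed carver is taking over this bench, so move the four gouges from the full rack to the empty one, in reverse order: the gouge that lay furthest left goes to the place furthest right, the next one beside it, and so on until the one that lay furthest right is furthest left. Each gouge must end lying flat and centred lengthwise in its own pair of notches, let go and at rest.

Things in the scene. Friction and masses are not known exactly. Their poses are not given: they have to be found in the camera images.
- tool_a: carving gouge, 0.1 to 0.25 kg: pale yellow wooden handle, medium blade about 20 mm wide at its edge, 238 mm long, handle 26 mm thick. Origin: on its underside, midway along its length; +y runs to the handle's end, z up. Handle from y = +10 to +100 mm, its axis 14 mm above the underside. Grip it across at y = +40 mm, near its balance point and clear of the saddles.
- tool_b: carving gouge, 0.1 to 0.25 kg: red-brown handle with grey ferrule, narrow blade 8 mm wide, 221 mm long, handle 23 mm thick. Origin: on its underside, midway along its length; +y runs to the handle's end, z up. Handle from y = +10 to +100 mm, its axis 14 mm above the underside. Grip it across at y = +40 mm, near its balance point and clear of the saddles.
- tool_c: carving gouge, 0.1 to 0.25 kg: grey-brown handle with dark ferrule, the widest blade (24 mm, flared), 239 mm long, handle 28 mm thick. Origin: on its underside, midway along its length; +y runs to the handle's end, z up. Handle from y = +10 to +100 mm, its axis 14 mm above the underside. Grip it across at y = +40 mm, near its balance point and clear of the saddles.
- tool_d: carving gouge, 0.1 to 0.25 kg: tan-brown handle with yellow ferrule, narrow blade 10 mm wide, 217 mm long, handle 26 mm thick. Origin: on its underside, midway along its length; +y runs to the handle's end, z up. Handle from y = +10 to +100 mm, its axis 14 mm above the underside. Grip it across at y = +40 mm, near its balance point and clear of the saddles.
- saddle_a: fixed saddle on rack_from in which tool_a lies at the start (marks where it started): two notched brown wooden blocks on a slat, like a place of rack_to. Origin: centre of the slat's underside, 8 mm above the table; x along the slat.
- saddle_b: fixed saddle on rack_from in which tool_b lies at the start (marks where it started): two notched brown wooden blocks on a slat, like a place of rack_to. Origin: centre of the slat's underside, 8 mm above the table; x along the slat.
- saddle_c: fixed saddle on rack_from in which tool_c lies at the start (marks where it started): two notched brown wooden blocks on a slat, like a place of rack_to. Origin: centre of the slat's underside, 8 mm above the table; x along the slat.
- saddle_d: fixed saddle on rack_from in which tool_d lies at the start (marks where it started): two notched brown wooden blocks on a slat, like a place of rack_to. Origin: centre of the slat's underside, 8 mm above the table; x along the slat.
- rack_from: rack that is full at the start: fixed pale plywood board 206 (x) by 256 (y) by 8 mm; origin: centre of its underside; x points away from the robot, y to the robot's left, within 0.2 rad. The four saddles stand on it side by side, in any order, at y = +93, +31, -31, -93 mm; the gouges lie along x, handles to the robot.
- rack_to: empty rack, board and frame as rack_from. Places at y = +93, +31, -31, -93 mm, each two notched brown blocks at x = -80 and +80 mm (20 mm thick in x) on a slat (top at z = 11 mm). Notches: floor at z = 34 mm, 40 mm wide, 14 mm deep, open above, side walls 8 mm. A seated gouge lies along x across both notches, its origin at x = 0, z = 34 mm.

How it is judged:
At the end, for the whole second after the job is handed in: Each gouge rests in the place of rack_to at -y of its start place in rack_from: origin within 14 mm of that place across the rack, 25 mm of x = 0 lengthwise, 8 mm of the seated height; length along the rack's x within 0.15 rad (handle at either end); slower than 20 mm/s (((y of saddle_a in the frame of rack_from between 0.073 and 0.113 m and y of tool_a in the frame of rack_to between -0.107 and -0.079 m) or (y of saddle_a in the frame of rack_from between 0.011 and 0.051 m and y of tool_a in the frame of rack_to between -0.045 and -0.017 m) or (y of saddle_a in the frame of rack_from between -0.051 and -0.011 m and y of tool_a in the frame of rack_to between 0.017 and 0.045 m) or (y of saddle_a in the frame of rack_from between -0.113 and -0.073 m and y of tool_a in the frame of rack_to between 0.079 and 0.107 m)) and x of tool_a in the frame of rack_to between -0.025 and 0.025 m and z of tool_a in the frame of rack_to between 0.026 and 0.042 m and angle between the y axis of each of tool_a, tool_b, tool_c, tool_d and the x axis of rack_to, either way round below 0.15 rad and linear speed of each of tool_a, tool_b, tool_c, tool_d below 0.02 m/s and ((y of saddle_b in the frame of rack_from between 0.073 and 0.113 m and y of tool_b in the frame of rack_to between -0.107 and -0.079 m) or (y of saddle_b in the frame of rack_from between 0.011 and 0.051 m and y of tool_b in the frame of rack_to between -0.045 and -0.017 m) or (y of saddle_b in the frame of rack_from between -0.051 and -0.011 m and y of tool_b in the frame of rack_to between 0.017 and 0.045 m) or (y of saddle_b in the frame of rack_from between -0.113 and -0.073 m and y of tool_b in the frame of rack_to between 0.079 and 0.107 m)) and x of tool_b in the frame of rack_to between -0.025 and 0.025 m and z of tool_b in the frame of rack_to between 0.026 and 0.042 m and ((y of saddle_c in the frame of rack_from between 0.073 and 0.113 m and y of tool_c in the frame of rack_to between -0.107 and -0.079 m) or (y of saddle_c in the frame of rack_from between 0.011 and 0.051 m and y of tool_c in the frame of rack_to between -0.045 and -0.017 m) or (y of saddle_c in the frame of rack_from between -0.051 and -0.011 m and y of tool_c in the frame of rack_to between 0.017 and 0.045 m) or (y of saddle_c in the frame of rack_from between -0.113 and -0.073 m and y of tool_c in the frame of rack_to between 0.079 and 0.107 m)) and x of tool_c in the frame of rack_to between -0.025 and 0.025 m and z of tool_c in the frame of rack_to between 0.026 and 0.042 m and ((y of saddle_d in the frame of rack_from between 0.073 and 0.113 m and y of tool_d in the frame of rack_to between -0.107 and -0.079 m) or (y of saddle_d in the frame of rack_from between 0.011 and 0.051 m and y of tool_d in the frame of rack_to between -0.045 and -0.017 m) or (y of saddle_d in the frame of rack_from between -0.051 and -0.011 m and y of tool_d in the frame of rack_to between 0.017 and 0.045 m) or (y of saddle_d in the frame of rack_from between -0.113 and -0.073 m and y of tool_d in the frame of rack_to between 0.079 and 0.107 m)) and x of tool_d in the frame of rack_to between -0.025 and 0.025 m and z of tool_d in the frame of rack_to between 0.026 and 0.042 m); the robot touches nothing.
It also fails if it takes over 104 s, if anything falls off the work surface, if the arm or the gripper's body presses on something with over 40 N, if the wrist force passes 120 N, or if a joint passes its speed limit or range.

### The arm

A 6-joint arm with a two-finger parallel gripper is mounted at the origin on a cart in front of the work surface, level with it; the furniture and walls round the work are solid. World frame = base frame: x ahead of the robot, y to its left, z up, the work surface at z = 0. Lengths are in m, angles in rad, forces in N, time in s.
With the tool pointing down it reaches from about 0.35 to 0.975 m from the base axis. Payload 4.9 kg.
Tool frame: the origin (TCP) lies at the centre of the arm's flange, where the gripper is bolted on; the fingertips stand 173 mm ahead of it and the grasp point (between the pads) lies 155 mm ahead of it (ctrl.finger_overhang is the distance from the TCP to the fingertips, in m); z points along the fingers, y is the direction in which the jaws open and shut (so a half turn about z gives the same grasp; the last joint's range is limited). The gripper opens to 85 mm and grips with 20 to 120 N. Pads are 22 mm wide; open, the fingers measure 114 mm over their backs; the gripper's body (76 mm by 85 mm) begins 54 mm behind the grasp point. The pads swing forward as they close: fully open they stand 13 mm farther back than shut.
Start: joints at [1.015, 0.053, 1.613, -0, 1.476, -0.119], TCP at [0.264, 0.566, 0.405] pointing down, gripper open.
Joint ranges: [-3.01, 3.01], [-1.01, 2.22], [0.06, 2.58], [-1.02, 4.17], [0.09, 2.62], [-3.14, 3.14]. Speed limits (rad/s): [2.57, 2.57, 3.14, 3.14, 3.14, 3.14].

### API

Orientations are given as a rotation vector (axis times angle).
In Python, from station import ctrl, eyes, spotter gives the robot as it stands.
- The arm moves only by the shell command python3 -m crank 'ROWS' [FORCE]. ROWS is JSON, a list of rows, each a list of 7 numbers: the turn, a rotation vector about the tool's x, y, z in rad, then the shift along the tool's x, y, z in mm, then the closure, from -1 (fully open) to 1 (shut). A call has 1 to 8 rows; each row shifts and turns the pose as measured when the row begins, along the tool's axes as they then stand; what a row does not reach is not made up. A row lasts 1/12 s, in which the tool goes at most 41.7 mm and 7.16 degrees, less where a joint would pass 70% of its speed; a pose out of reach is approached as far as the arm can. A call is refused whole if a number of a shift passes 41.7 or a number of a turn 0.125, either way. A call with a gripper value outside its range is refused whole. The fingers move at their own pace and stop on an object; FORCE is the grip in N (left out, the last holds). Time passes only in rows, so rows that do not move let the fingers close. It gives the time, the measured TCP pose, the force and the opening at its end, in the units of the state.
- ctrl.get_obs(): the state, without advancing time (a new reading comes with each control period).
- eyes.get_image(name): name is "side" or "top"; returns a dict with "image" (420x560x3 uint8, red, green, blue), "vertical_fov" (degrees; the focal length in pixels is half the picture's height over the tangent of half this angle, whatever the lens; pixels are square), "cx", "cy" (the principal point, pixels), "rvec" (rotation vector, rad) and "tvec" (3), from world to camera coordinates, as OpenCV has them. Camera axes: x right, y down, z forward; pixel columns grow to the right and rows downward; lengths in m; the calibration is good to about 2 mm. A picture is of the moment at which its call begins. There is no depth.
- ctrl.finish_job(): hands the job in, once; it reports no verdict.
Trained networks look in a picture, given as the dict that the camera call returned (one of the last four; its "shot" number tells which), for a name from the list of things; names that differ only in an ending like _2 or _b are one class to them, and where a whole thing is asked for, a point or a joint stands for the part that bears it (a point fixed in the world has none). Each returns a list of dicts, best first, with "confidence" (0 to 1); they miss things now and then, are a little off and sometimes report something else, mostly with a low value. They report only what shows in the picture. A call takes as long as a camera call.
- spotter.look_for(query, picture): "centre" ([x, y, z] in m, in world coordinates, good to about 4 mm: the middle of the surface that is visible of it).
- spotter.outline_of(query, picture): "region" (420x560 bool, what is visible of it).
- spotter.mark_of(query, picture): "centre" ([x, y, z] in m, in world coordinates, good to about 4 mm: a listed point, or the origin of a listed thing).
The state is a dict: "t": time; "q": joint angles; "dq": joint speeds; "effort": joint torques, N m; "tool_pos": TCP position; "tool_rot": TCP orientation; "contact_force": force on the tool from outside, world axes, zero at the start; "wrist_torque": the same for the moment, N m; "opening": finger opening in m.
Only numpy, scipy, OpenCV 4.12 (cv2) and the standard library are available. Lean on these libraries where they do the work, as an engineer would, in place of code of your own. Each camera call takes 0.05 s, during which the arm holds its last target.

## Working session

There is one attempt and no reset: what is moved stays moved. The work goes in short steps, Python scripts to look and compute and a shell command to move; the robot and the scene stay as the last step left them, time stands still between calls to the robot, and variables do not carry over. Pictures are saved under pics/ and viewed, and the job is handed in when it is done.

```bash
ls; mkdir -p pics; python3 - <<'E'
from station import ctrl, eyes, spotter
import cv2
o=ctrl.get_obs(); print(o)
for n in ("top","side"):
    p=eyes.get_image(n); cv2.imwrite(f"pics/{n}0.png",p["image"][:,:,::-1])
    print(n,p["vertical_fov"],p["cx"],p["cy"],p["rvec"],p["tvec"])
    for q in ["tool_a","tool_b","tool_c","tool_d","rack_from","rack_to","saddle_a"]:
        for f in (spotter.mark_of,):
            print(q,[(r["centre"],round(r["confidence"],2)) for r in f(q,p)][:5])
E
```

```text
pics
{'t': 0.0, 'q': array([ 1.01501771e+00,  5.34022150e-02,  1.61430255e+00,  6.31984702e-06,
        1.47596219e+00, -1.18966747e-01]), 'dq': array([ 0.00082607, -0.00045341, -0.0005801 ,  0.00158486,  0.00097623,
        0.00025589]), 'effort': array([ 8.88747709e-04, -3.93702221e+01, -3.70167804e+01, -1.44067344e-04,
        7.30779153e-03,  1.71789143e-06]), 'tool_pos': array([0.26425038, 0.56610298, 0.4034294 ]), 'tool_rot': array([-0.68055106, -3.06628347,  0.00307069]), 'contact_force': array([-0.89182591, -0.49068809, -0.16492256]), 'wrist_torque': array([-0.04401551,  0.00410072,  0.02417005]), 'opening': 0.08540663568285022}
top 47.64586494005357 272.6454489375289 218.64519404025177 [ 2.19797921 -2.15429923  0.04740772] [-0.05319089  0.57647126  1.28329279]
tool_a [([0.5511, 0.0642, 0.0354], 0.95), ([0.5753, 0.2494, 0.0382], 0.85), ([0.5629, 0.1261, 0.0322], 0.76), ([0.5695, 0.1915, 0.0303], 0.64)]
tool_b [([0.5511, 0.0642, 0.0354], 0.95), ([0.5753, 0.2494, 0.0382], 0.85), ([0.5629, 0.1261, 0.0322], 0.76), ([0.5695, 0.1915, 0.0303], 0.64)]
tool_c [([0.5511, 0.0642, 0.0354
[... 763 characters left out ...]
, 0.77), ([0.574, 0.2479, 0.0333], 0.67), ([0.5635, 0.1223, 0.0331], 0.57)]
tool_b [([0.5516, 0.068, 0.0356], 0.94), ([0.5642, 0.1905, 0.0324], 0.77), ([0.574, 0.2479, 0.0333], 0.67), ([0.5635, 0.1223, 0.0331], 0.57)]
tool_c [([0.5516, 0.068, 0.0356], 0.94), ([0.5642, 0.1905, 0.0324], 0.77), ([0.574, 0.2479, 0.0333], 0.67), ([0.5635, 0.1223, 0.0331], 0.57)]
tool_d [([0.5516, 0.068, 0.0356], 0.94), ([0.5642, 0.1905, 0.0324], 0.77), ([0.574, 0.2479, 0.0333], 0.67), ([0.5635, 0.1223, 0.0331], 0.57)]
rack_from [([0.5666, 0.1587, 0.0028], 0.89)]
rack_to [([0.548, -0.2368, 0.0009], 0.75)]
saddle_a [([0.5532, 0.0629, 0.0099], 0.95), ([0.5754, 0.2533, 0.0083], 0.67), ([0.5723, 0.189, 0.0057], 0.55)]
```

View pics/top0.png

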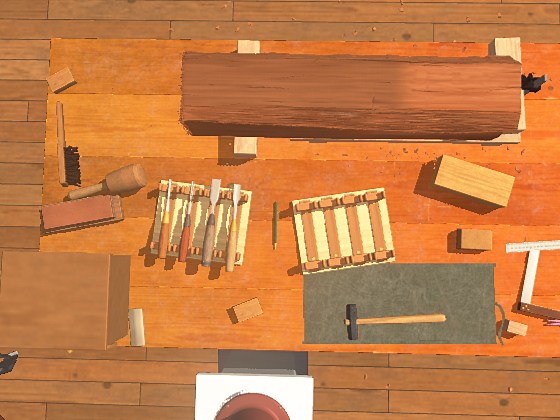

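View pics/side0.png

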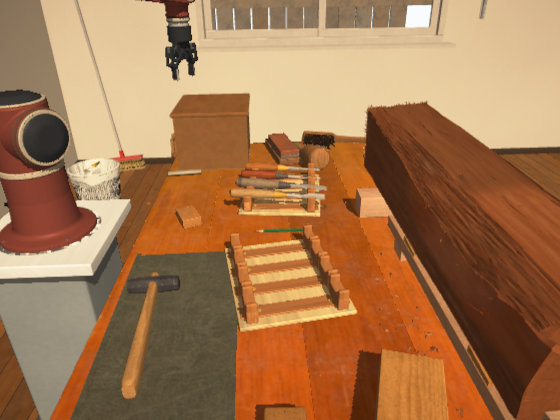

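```bash
cat > h.py <<'E'
from station import ctrl, eyes, spotter
import cv2, numpy as np
from scipy.spatial.transform import Rotation as R
def cam(p):
    f=210/np.tan(np.radians(p["vertical_fov"]/2))
    return np.array([[f,0,p["cx"]],[0,f,p["cy"]],[0,0,1]])
def proj(p,X):
    return cv2.projectPoints(np.array(X,float).reshape(-1,3),np.array(p["rvec"]),np.array(p["tvec"]),cam(p),None)[0].reshape(-1,2)
def unproj(p,uv,z):
    Rm=cv2.Rodrigues(np.array(p["rvec"]))[0]; t=np.array(p["tvec"])
    c=-Rm.T@t; d=(Rm.T@np.linalg.inv(cam(p))@np.c_[np.array(uv,float).reshape(-1,2),np.ones(np.array(uv).size//2)].T).T
    return c+d*((z-c[2])/d[:,2])[:,None]
def pose(o=None):
    o=o or ctrl.get_obs(); return o["tool_pos"],R.from_rotvec(o["tool_rot"])
E
python3 - <<'E'
from h import *
p=eyes.get_image("top"); s=eyes.get_image("side")
Rm=cv2.Rodrigues(np.array(p["rvec"]))[0];print(-Rm.T@p["tvec"])
Rm=cv2.Rodrigues(np.array(s["rvec"]))[0];print(-Rm.T@s["tvec"])
print(proj(p,[[0,0,0],[.264,.566,.4],[.264,.566,.23],[.567,.159,.008],[.548,-.238,.008]]))
print(proj(s,[[0,0,0],[.264,.566,.4],[.264,.566,.23],[.567,.159,.008],[.548,-.238,.008]]))
for n,q in (("top",p),("side",s)):
    im=q["image"][:,:,::-1]
    im=im[165:285,140:410] if n=="top" else im[150:340,210:370]
    cv2.imwrite(f"pics/{n}1.png",cv2.resize(im,None,fx=2.9,fy=2.9,interpolation=cv2.INTER_CUBIC))
print(pose()[1].as_matrix().round(3))
E
```

```text
[ 0.49094363 -0.07261043  1.31745621]
[ 0.51746057 -0.93253608  0.51074571]
[[252.93167278 432.29881244]
 [-50.7818643  361.7769027 ]
 [  1.44760639 344.38897454]
 [200.22680722 221.26284132]
 [343.99506076 230.9730784 ]]
[[ 49.37704245 228.36821447]
 [178.25562202  26.69666364]
 [184.30605412  81.90108328]
 [281.75319345 190.73313091]
 [282.12512667 276.02172762]]
[[-0.906  0.423  0.   ]
 [ 0.423  0.906  0.   ]
 [-0.     0.    -1.   ]]
```

View pics/top1.png

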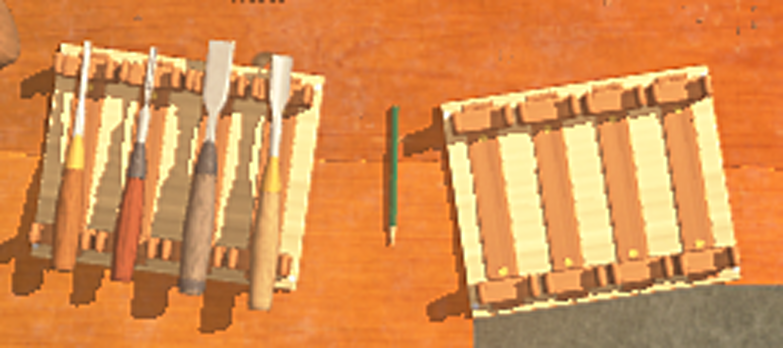

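View pics/side1.png

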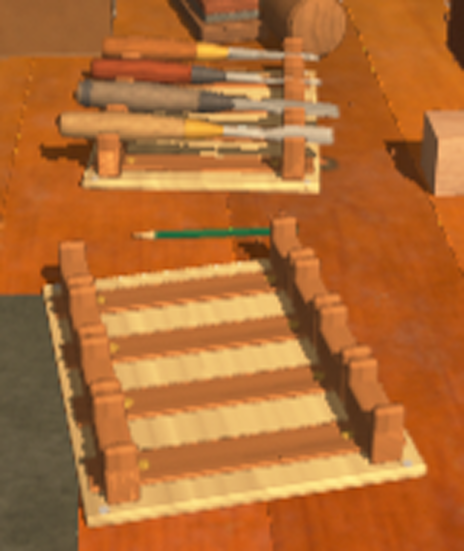

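```bash
cat > rk.py <<'E'
from h import *
from scipy.optimize import least_squares
off=np.array([140,165])
def fit(p,pts):
    uv=np.array(pts)/2.9+off
    m=np.array([[.103,.128,.008],[.103,-.128,.008],[-.103,-.128,.008],[-.103,.128,.008]])
    def tr(v,m): 
        c,s=np.cos(v[2]),np.sin(v[2]); return np.c_[m[:,0]*c-m[:,1]*s+v[0],m[:,0]*s+m[:,1]*c+v[1],m[:,2]]
    r=least_squares(lambda v:(proj(p,tr(v,m))-uv).ravel(),[.55,0,0]); return r.x,r.fun.round(2)
E
python3 - <<'E'
from rk import *
p=eyes.get_image("top")
print(fit(p,[(443,105),(707,67),(740,278),(474,317)]))
print(fit(p,[(60,44),(323,75),(293,290),(35,255)]))
e=unproj(p,[(130,252),(130,346)],0)
print(e,[unproj(p,[(108,253),(108,345)],h)[:,1] for h in (.1,.15,.2)])
s=eyes.get_image("side")
for q in (p,s):
  for n in ("rack_from","rack_to"):
    print(n,[(r["centre"],round(r["confidence"],2)) for r in spotter.mark_of(n,q)][:2])
    for r in spotter.outline_of(n,q)[:1]:
        m=r["region"].astype(np.uint8); rect=cv2.minAreaRect(cv2.findNonZero(m)); print(m.sum(),rect)
E
```

```text
(array([ 0.54814233, -0.23719147,  0.16301454]), array([-0.63, -0.55,  0.25, -0.75,  0.8 ,  0.72, -0.44,  0.54]))
(array([ 0.56491134,  0.15628816, -0.10304373]), array([ 0.1 , -0.31,  0.31,  0.01,  1.18, -0.12, -1.61,  0.39]))
[[0.47799688 0.35385462 0.        ]
 [0.22065381 0.34329059 0.        ]] [array([0.37838647, 0.3680901 ]), array([0.35986437, 0.34999087]), array([0.34134227, 0.33189163])]
rack_from [([0.5662, 0.1554, -0.0009], 0.93), ([0.5729, 0.1881, 0.0052], 0.71)]
rack_to [([0.5517, -0.2415, 0.0009], 0.68)]
6928 ((342.94000244140625, 230.5800018310547), (75.23616790771484, 93.6209487915039), 81.8698959350586)
rack_from [([0.5667, 0.1574, 0.002], 0.8), ([0.5727, 0.1883, 0.0057], 0.73)]
1034 ((278.5, 194.5), (43.0, 81.0), 90.0)
rack_to [([0.5519, -0.2373, 0.0001], 0.74)]
9166 ((289.75, 274.75), (97.01506042480469, 121.48095703125), 81.8698959350586)
```

```bash
cat > ov.py <<'E'
from h import *
FROM=(.566,.157,-.125); TO=(.5495,-.238,.155)
def W(v,m):
    m=np.array(m,float).reshape(-1,3); c,s=np.cos(v[2]),np.sin(v[2]); return np.c_[m[:,0]*c-m[:,1]*s+v[0],m[:,0]*s+m[:,1]*c+v[1],m[:,2]]
def draw(n,v,fn,k=2.9):
    p=eyes.get_image(n); x0,y0,x1,y1=(140,165,410,285) if n=="top" else (210,150,370,340)
    im=np.ascontiguousarray(cv2.resize(p["image"][y0:y1,x0:x1,::-1],None,fx=k,fy=k,interpolation=cv2.INTER_CUBIC))
    def line(m,col):
        uv=((proj(p,m)-[x0,y0]+.5)*k-.5).round().astype(int); cv2.polylines(im,[uv.reshape(-1,1,2)],True,col,1)
    for f in v:
        line(W(f,[[.103,.128,.008],[.103,-.128,.008],[-.103,-.128,.008],[-.103,.128,.008]]),(255,0,0))
        for y in (.093,.031,-.031,-.093):
            for x in (-.08,.08):
                for sgn in (-1,1):
                    line(W(f,[[x-.01,y+sgn*.02,.048],[x+.01,y+sgn*.02,.048],[x+.01,y+sgn*.028,.048],[x-.01,y+sgn*.028,.048]]),(0,255,0))
    cv2.imwrite(fn,im); return p
E
python3 - <<'E'
from ov import *
draw("top",[FROM,TO],"pics/o1.png");draw("side",[FROM,TO],"pics/o2.png")
E
```

```text
(no output)
```

View pics/o1.png

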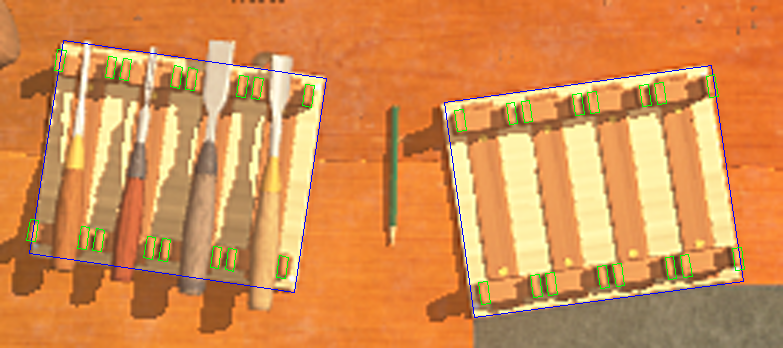

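View pics/o2.png

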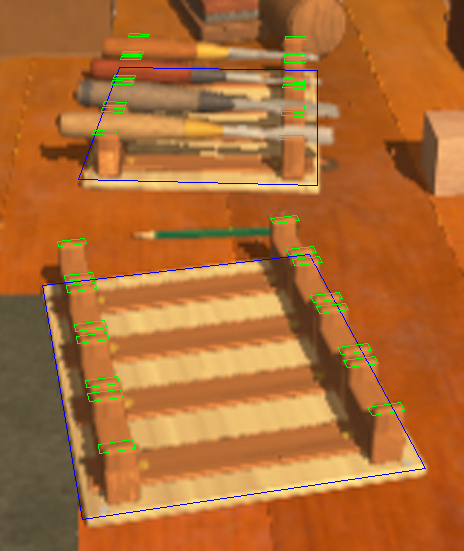

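```bash
cat > go.py <<'E'
import sys
from ov import *
TO=(.549,-.238,.155)
def delta(rack,xy,z):
    f={"F":FROM,"T":TO}[rack]; w=W(f,[[xy[0],xy[1],z]])[0]
    o=ctrl.get_obs(); P,Rm=pose(o)
    # jaws (tool y) along rack y, tool z down
    yv=np.array([-np.sin(f[2]),np.cos(f[2]),0]); zv=np.array([0,0,-1.]); xv=np.cross(yv,zv)
    T=R.from_matrix(np.c_[xv,yv,zv])
    print("shift tool mm",(Rm.inv().apply(w-P)*1000).round(1),"turn",(Rm.inv()*T).as_rotvec().round(3),"t",round(o["t"],2),"z",P[2].round(4),"F",o["contact_force"].round(1),"open",round(o["opening"],4),"q",o["q"].round(2))
if __name__=="__main__":
    delta(sys.argv[1],(float(sys.argv[2]),float(sys.argv[3])),float(sys.argv[4]))
E
python3 go.py F -.04 .093 .36
```

```text
shift tool mm [-379.8 -167.    44.7] turn [-0.    -0.    -0.312] t 1.5 z 0.4047 F [-0.5 -1.1  0.4] open 0.0853 q [ 1.01  0.05  1.61  0.    1.48 -0.12]
```

```bash
python3 -m crank '[[0,0,0,-36,-16,0,-0.1],[0,0,0,-36,-16,0,-0.1],[0,0,0,-36,-16,0,-0.1],[0,0,0,-36,-16,0,-0.1],[0,0,0,-36,-16,0,-0.1],[0,0,0,-36,-16,0,-0.1],[0,0,0,-36,-16,0,-0.1],[0,0,0,-36,-16,0,-0.1]]' 40; python3 go.py F -.04 .093 .36
```

```text
t: 2.17
tool_pos: [0.4746, 0.3253, 0.4049]
tool_rot: [-0.657, -3.072, -0.007]
contact_force: [0.6, 0.2, -0.2]
opening: 0.047
shift tool mm [-86.9 -39.1  44.7] turn [ 0.004 -0.    -0.296] t 2.17 z 0.4049 F [ 0.6  0.2 -0.2] open 0.047 q [ 0.47 -0.07  1.73  0.    1.47 -0.68]
```

```bash
python3 -m crank '[[0,0,-0.1,0,0,0,-0.1],[0,0,-0.1,0,0,0,-0.1],[0,0,-0.1,0,0,0,-0.1],[0,0,0,0,0,0,-0.1]]'; python3 go.py F -.04 .093 .28
```

```text
t: 2.5
tool_pos: [0.4807, 0.3172, 0.4053]
tool_rot: [0.191, 3.132, 0.004]
contact_force: [0.2, 0.9, -0.2]
opening: 0.0467
shift tool mm [-64.  -55.8 125.3] turn [0.003 0.003 0.003] t 2.5 z 0.4053 F [ 0.2  0.9 -0.2] open 0.0467 q [ 0.45 -0.06  1.73  0.    1.47 -1.  ]
```

```bash
python3 -m crank '[[0,0,0,-16,-14,31,-0.1],[0,0,0,-16,-14,31,-0.1],[0,0,0,-16,-14,31,-0.1],[0,0,0,-14,-12,28,-0.1],[0,0,0,0,0,0,-0.1],[0,0,0,0,0,0,-0.1]]'; python3 go.py F -.04 .093 .204
python3 - <<'E'
from ov import *
draw("top",[],"pics/a1.png");p=draw("side",[],"pics/a2.png")
E
```

```text
t: 3.0
tool_pos: [0.5388, 0.2563, 0.2851]
tool_rot: [0.209, 3.123, 0.014]
contact_force: [0.5, 0.7, 0.9]
opening: 0.0471
shift tool mm [ 1.6 -2.9 81.1] turn [ 0.009  0.011 -0.009] t 3.0 z 0.2851 F [0.5 0.7 0.9] open 0.0471 q [ 0.32  0.08  1.79  0.    1.26 -1.12]
```

View pics/a1.png

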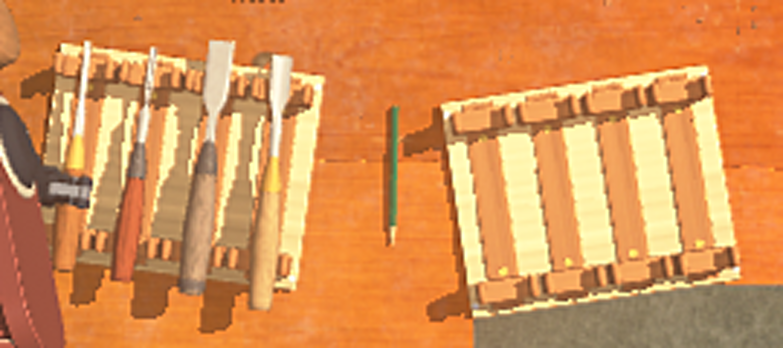

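View pics/a2.png

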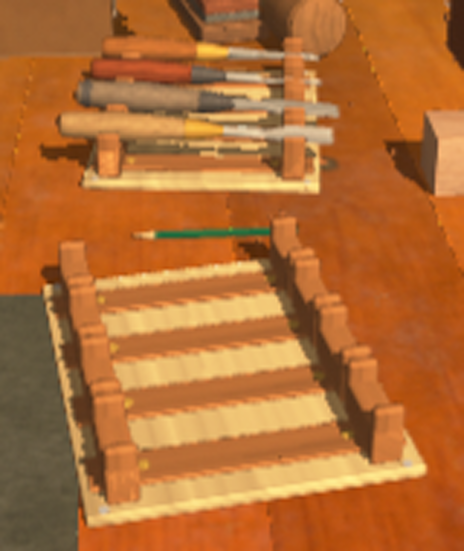

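```bash
python3 -m crank '[[0,0.01,0,1,-2,16,-0.1],[0,0,0,1,0,16,-0.1],[0,0,0,0,0,16,-0.1],[0,0,0,0,0,15,-0.1],[0,0,0,0,0,12,-0.1],[0,0,0,0,0,0,-0.1]]'; python3 go.py F -.04 .093 .204
python3 - <<'E'
from ov import *
p=eyes.get_image("side"); cv2.imwrite("pics/a3.png",cv2.resize(p["image"][60:260,180:400,::-1],None,fx=3,fy=3,interpolation=cv2.INTER_CUBIC))
E
```

```text
t: 3.6
tool_pos: [0.5388, 0.2606, 0.2198]
tool_rot: [0.197, 3.114, 0.021]
contact_force: [-0.6, 0.1, 0.2]
opening: 0.0471
shift tool mm [ 0.4 -6.7 15.7] turn [ 0.015  0.02  -0.001] t 3.6 z 0.2198 F [-0.6  0.1  0.2] open 0.0471 q [ 0.33  0.17  1.82  0.01  1.13 -1.12]
```

View pics/a3.png

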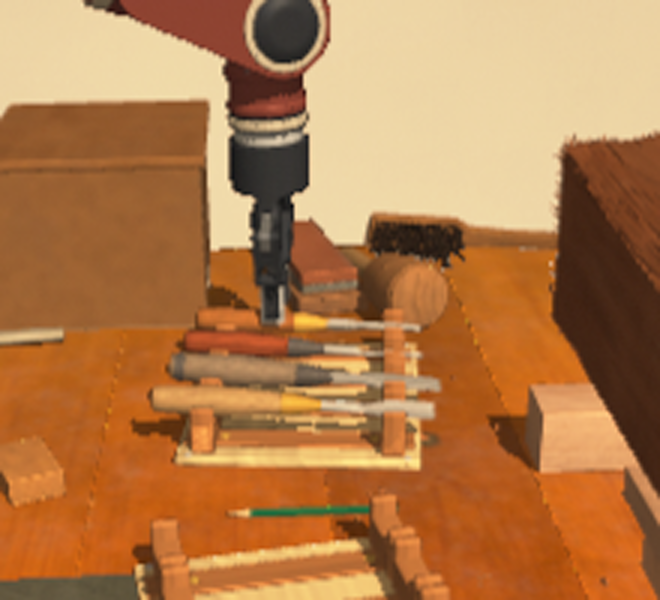

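```bash
python3 -m crank '[[0.015,0.02,0,0,-4,0,-0.1],[0,0,0,0,-3,0,-0.1],[0,0,0,0,0,0,-0.1]]'; python3 go.py F -.04 .093 .204
```

```text
t: 3.9
tool_pos: [0.5377, 0.2549, 0.2214]
tool_rot: [0.197, 3.135, 0.003]
contact_force: [-0.2, -0.5, 0.7]
opening: 0.0473
shift tool mm [-0.3 -0.7 17.4] turn [ 0.002  0.    -0.   ] t 3.9 z 0.2214 F [-0.2 -0.5  0.7] open 0.0473 q [ 0.32  0.16  1.82  0.    1.16 -1.13]
```

```bash
python3 -m crank '[[0,0,0,0,-1,10,-0.1],[0,0,0,0,0,9,-0.1],[0,0,0,0,0,0,-0.1]]'; python3 go.py F -.04 .093 .204
```

```text
t: 4.15
tool_pos: [0.5377, 0.254, 0.2017]
tool_rot: [0.197, 3.133, 0.006]
contact_force: [-0.7, -0.7, 0.0]
opening: 0.0467
shift tool mm [-0.2  0.3 -2.3] turn [ 0.004  0.003 -0.001] t 4.15 z 0.2017 F [-0.7 -0.7  0. ] open 0.0467 q [ 0.32  0.19  1.83  0.    1.12 -1.13]
```

```bash
python3 -m crank '[[0,0,0,0,0,0,1],[0,0,0,0,0,0,1],[0,0,0,0,0,0,1],[0,0,0,0,0,0,1],[0,0,0,0,0,0,1],[0,0,0,0,0,0,1]]' 40; python3 go.py F -.04 .093 .27
```

```text
t: 4.65
tool_pos: [0.5373, 0.2538, 0.2002]
tool_rot: [0.198, 3.135, 0.004]
contact_force: [0.2, -0.4, -0.3]
opening: 0.0218
shift tool mm [ -0.6   0.7 -69.8] turn [ 0.002  0.    -0.001] t 4.65 z 0.2002 F [ 0.2 -0.4 -0.3] open 0.0218 q [ 0.32  0.19  1.83  0.    1.12 -1.13]
```

```bash
python3 -m crank '[[0,0,0,0,0,-10,1],[0,0,0,0,0,-20,1],[0,0,0,0,0,-25,1],[0,0,0,0,0,-25,1],[0,0,0,0,0,-10,1],[0,0,0,0,0,0,1]]'; python3 go.py T -.04 -.093 .29
python3 - <<'E'
from ov import *
p=eyes.get_image("side"); cv2.imwrite("pics/a4.png",cv2.resize(p["image"][60:260,180:400,::-1],None,fx=3,fy=3,interpolation=cv2.INTER_CUBIC))
E
```

```text
t: 5.15
tool_pos: [0.536, 0.2533, 0.2933]
tool_rot: [-0.197, -3.131, -0.001]
contact_force: [0.1, -0.9, -1.6]
opening: 0.0221
shift tool mm [ -61.9 -586.2    2.6] turn [ 0.001 -0.005 -0.281] t 5.15 z 0.2933 F [ 0.1 -0.9 -1.6] open 0.0221 q [ 0.32  0.07  1.79  0.    1.29 -1.13]
```

View pics/a4.png

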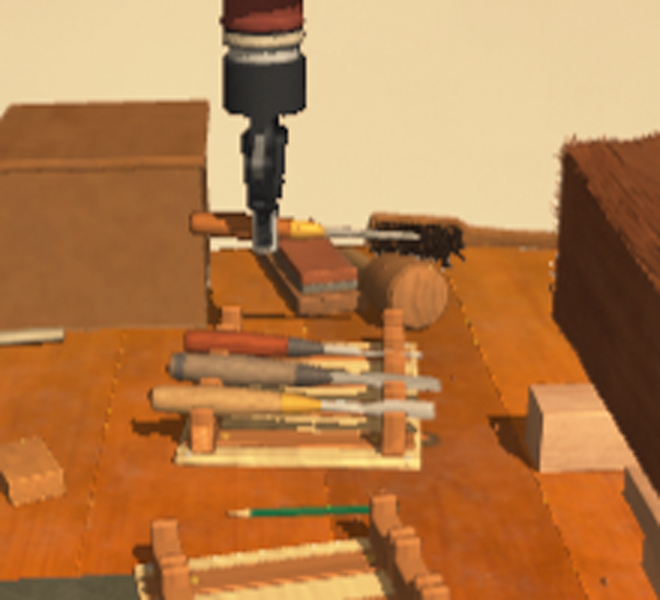

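```bash
python3 -m crank '[[0,0,0,-1,-15,0,1],[0,0,0,-3,-28,0,1],[0,0,0,-3,-36,0,1],[0,0,0,-4,-36,0,1],[0,0,0,-4,-36,0,1],[0,0,0,-4,-36,0,1],[0,0,0,-4,-36,0,1],[0,0,0,-4,-36,0,1]]'; python3 go.py T -.04 -.093 .29
python3 -m crank '[[0,0,0,-5,-36,0,1],[0,0,0,-5,-36,0,1],[0,0,0,-5,-36,0,1],[0,0,0,-5,-36,0,1],[0,0,0,-4,-30,0,1],[0,0,0,-4,-25,0,1],[0,0,0,-3,-15,0,1],[0,0,0,0,0,0,1]]'; python3 go.py T -.04 -.093 .29
```

```text
t: 5.87
tool_pos: [0.5248, -0.0153, 0.2794]
tool_rot: [-0.177, -3.114, 0.001]
contact_force: [0.0, -0.2, -1.5]
opening: 0.0218
shift tool mm [ -35.1 -318.8  -10.8] turn [ 0.001 -0.023 -0.268] t 5.87 z 0.2794 F [ 0.  -0.2 -1.5] open 0.0218 q [-0.17 -0.07  1.95 -0.    1.28 -1.63]
t: 6.53
tool_pos: [0.5191, -0.2513, 0.2627]
tool_rot: [-0.192, -3.09, -0.007]
contact_force: [-1.2, 0.5, -1.2]
opening: 0.0216
shift tool mm [-14.  -83.4 -28.1] turn [ 0.008 -0.045 -0.279] t 6.53 z 0.2627 F [-1.2  0.5 -1.2] open 0.0216 q [-0.58  0.08  1.83 -0.02  1.27 -2.02]
```

```bash
python3 -m crank '[[0,-0.02,-0.1,-2,-20,-14,1],[0,-0.02,-0.1,-2,-20,-14,1],[0,0,-0.08,0,-20,0,1],[0,0,0,0,0,0,1]]'; python3 go.py T -.04 -.093 .26
```

```text
t: 6.87
tool_pos: [0.5184, -0.3125, 0.2818]
tool_rot: [0.262, -3.115, -0.027]
contact_force: [0.1, 0.8, -0.8]
opening: 0.0212
shift tool mm [ -1.7 -24.5  21.3] turn [ 0.019 -0.014  0.013] t 6.87 z 0.2818 F [ 0.1  0.8 -0.8] open 0.0212 q [-0.67  0.12  1.76  0.    1.29 -2.41]
```

```bash
python3 -m crank '[[0.015,-0.012,0.01,-1,-13,8,1],[0,0,0,-1,-11,8,1],[0,0,0,0,0,0,1],[0,0,0,0,0,0,1]]'; python3 go.py T -.04 -.093 .202
python3 - <<'E'
from ov import *
draw("top",[],"pics/b1.png");draw("side",[],"pics/b2.png")
E
```

```text
t: 7.2
tool_pos: [0.5219, -0.3336, 0.2599]
tool_rot: [0.241, -3.125, -0.017]
contact_force: [1.0, 1.2, -1.0]
opening: 0.0216
shift tool mm [-2.  -3.4 57.9] turn [ 0.011 -0.007 -0.001] t 7.2 z 0.2599 F [ 1.   1.2 -1. ] open 0.0216 q [-0.69  0.17  1.74  0.    1.25 -2.41]
```

View pics/b1.png

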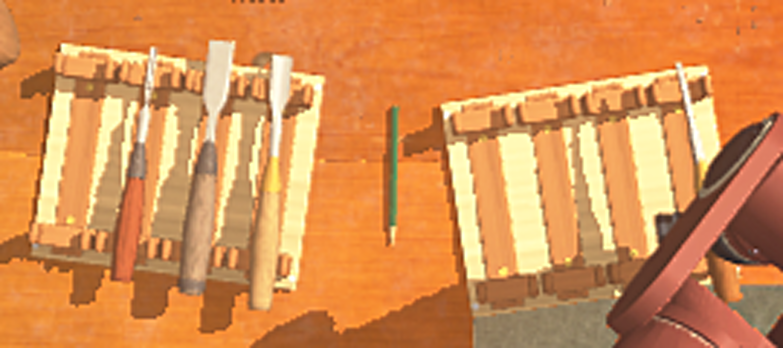

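View pics/b2.png

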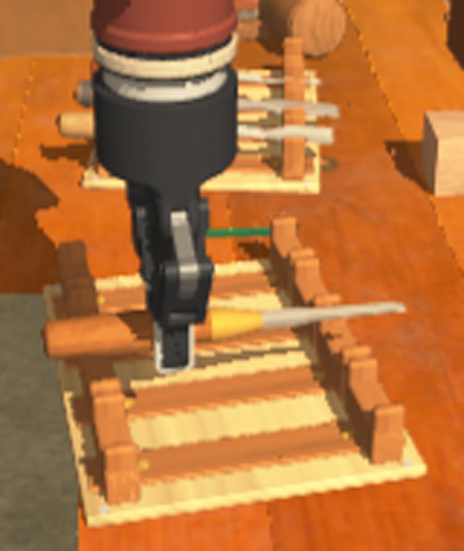

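```bash
python3 -m crank '[[0.01,-0.007,0,-1,-3,0,1],[0,0,0,-1,-1,15,1],[0,0,0,0,0,15,1],[0,0,0,0,0,5,1],[0,0,0,0,0,0,1]]'; python3 go.py T -.04 -.093 .202
```

```text
t: 7.72
tool_pos: [0.5254, -0.3347, 0.224]
tool_rot: [-0.246, 3.128, -0.002]
contact_force: [-0.8, 0.7, -1.8]
opening: 0.0216
shift tool mm [ 1.8 -1.1 22. ] turn [-0.002  0.003  0.002] t 7.72 z 0.224 F [-0.8  0.7 -1.8] open 0.0216 q [-0.69  0.22  1.75  0.    1.17 -2.42]
```

```bash
python3 -m crank '[[0,0,0,1,-1,9,1],[0,0,0,0,0,8,1],[0,0,0,0,0,3,1],[0,0,0,0,0,0,1]]'; python3 go.py T -.04 -.093 .202
python3 - <<'E'
from ov import *
draw("side",[],"pics/b3.png")
E
```

```text
t: 8.05
tool_pos: [0.5247, -0.3355, 0.2018]
tool_rot: [-0.247, 3.129, -0.002]
contact_force: [-0.6, -0.1, -0.9]
opening: 0.0213
shift tool mm [ 0.9 -0.4 -0.2] turn [-0.001  0.003  0.002] t 8.05 z 0.2018 F [-0.6 -0.1 -0.9] open 0.0213 q [-0.69  0.25  1.76  0.    1.13 -2.42]
```

View pics/b3.png

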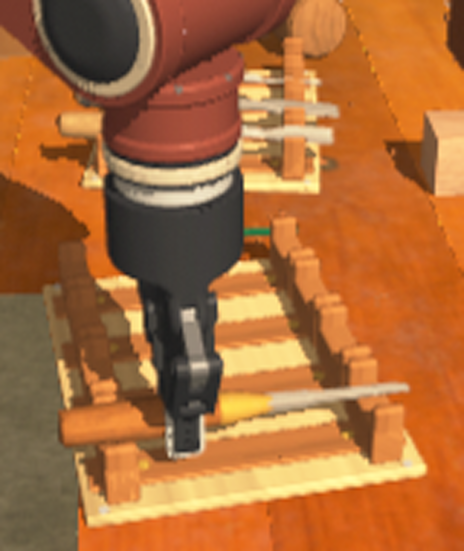

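Down in the notches; lower a hair, release, retreat.

```bash
python3 -m crank '[[0,0,0,0,0,1,1],[0,0,0,0,0,0,-0.1],[0,0,0,0,0,0,-0.1],[0,0,0,0,0,0,-0.1],[0,0,0,0,0,0,-0.1]]'; python3 -m crank '[[0,0,0,0,0,-10,-0.1],[0,0,0,0,0,-25,-0.1],[0,0,0,0,0,-30,-0.1],[0,0,0,0,0,-30,-0.1],[0,0,0,0,0,0,-0.1]]'; python3 go.py F -.04 .031 .29
```

```text
t: 8.52
tool_pos: [0.5258, -0.3365, 0.2038]
tool_rot: [-0.246, 3.125, -0.007]
contact_force: [1.1, -0.3, -0.2]
opening: 0.0469
t: 8.93
tool_pos: [0.5247, -0.3359, 0.3039]
tool_rot: [-0.246, 3.127, -0.004]
contact_force: [0.8, -0.4, 2.1]
opening: 0.047
shift tool mm [-88.1 521.3  12.7] turn [-0.002  0.005  0.282] t 8.93 z 0.3039 F [ 0.8 -0.4  2.1] open 0.047 q [-0.69  0.13  1.71  0.    1.3  -2.42]
```

```bash
python3 -m crank '[[0,0,0.01,-4,20,-1,-0.1],[0,0,0.01,-6,36,-1,-0.1],[0,0,0.01,-6,38,-1,-0.1],[0,0,0,-6,38,-1,-0.1],[0,0,0,-6,38,-1,-0.1],[0,0,0,-6,38,-1,-0.1],[0,0,0,-6,38,-1,-0.1],[0,0,0,-6,38,-1,-0.1]]'; python3 go.py F -.04 .031 .29
```

```text
t: 9.6
tool_pos: [0.5347, -0.0455, 0.3226]
tool_rot: [-0.174, 3.113, -0.026]
contact_force: [1.5, -0.8, -0.1]
opening: 0.0469
shift tool mm [-21.4 237.8  28.9] turn [-0.015  0.024  0.237] t 9.6 z 0.3226 F [ 1.5 -0.8 -0.1] open 0.0469 q [-0.22 -0.1   1.9  -0.01  1.31 -1.9 ]
```

```bash
python3 -m crank '[[0,0,0.04,-3,38,3,-0.1],[0,0,0.04,-3,38,3,-0.1],[0,0,0.04,0,38,3,-0.1],[0,0.01,0.04,1,36,4,-0.1],[0,0.01,0.04,3,30,4,-0.1],[0,0,0.03,4,20,0,-0.1],[0,0,0,0,0,0,-0.1]]'; python3 go.py F -.04 .031 .26
python3 - <<'E'
from ov import *
draw("side",[TO],"pics/b4.png")
E
```

```text
t: 10.18
tool_pos: [0.5266, 0.171, 0.3097]
tool_rot: [0.192, 3.118, -0.017]
contact_force: [0.0, -0.3, 0.3]
opening: 0.047
shift tool mm [ 0.1 22.5 49.5] turn [-0.01   0.018  0.002] t 10.18 z 0.3097 F [ 0.  -0.3  0.3] open 0.047 q [ 0.18 -0.04  1.87 -0.02  1.3  -1.26]
```

View pics/b4.png

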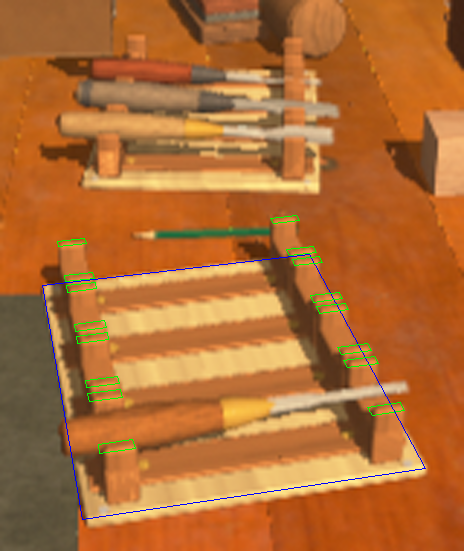

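```bash
python3 -m crank '[[-0.01,0.018,0,0,12,15,-0.1],[0,0,0,0,10,20,-0.1],[0,0,0,0,0,12,-0.1],[0,0,0,0,0,0,-0.1]]'; python3 go.py F -.04 .031 .206
```

```text
t: 10.57
tool_pos: [0.5316, 0.1895, 0.2652]
tool_rot: [0.19, 3.128, -0.001]
contact_force: [-0.5, 0.0, -0.0]
opening: 0.0472
shift tool mm [ 2.2  3.1 59.2] turn [-0.     0.007  0.004] t 10.57 z 0.2652 F [-0.5  0.  -0. ] open 0.0472 q [ 0.21  0.04  1.87 -0.    1.23 -1.24]
```

```bash
python3 -m crank '[[0,0.005,0.004,1,3,10,-0.1],[0,0,0,1,0,12,-0.1],[0,0,0,0,0,12,-0.1],[0,0,0,0,0,0,-0.1]]'; python3 go.py F -.04 .031 .206
```

```text
t: 10.9
tool_pos: [0.5309, 0.1896, 0.23]
tool_rot: [0.203, 3.131, -0.002]
contact_force: [0.5, 0.4, -1.2]
opening: 0.0471
shift tool mm [ 1.3  3.1 24. ] turn [-0.001  0.004 -0.004] t 10.9 z 0.23 F [ 0.5  0.4 -1.2] open 0.0471 q [ 0.21  0.08  1.89 -0.    1.16 -1.23]
```

```bash
python3 -m crank '[[0,0,0,1,4,4,-0.1],[0,0,0,0,0,10,-0.1],[0,0,0,0,0,10,-0.1],[0,0,0,0,0,0,-0.1]]'; python3 go.py F -.04 .031 .206
```

```text
t: 11.23
tool_pos: [0.5308, 0.1933, 0.2039]
tool_rot: [0.204, 3.13, -0.002]
contact_force: [-0.1, 0.1, 0.2]
opening: 0.0469
shift tool mm [ 0.6 -0.7 -2.1] turn [-0.001  0.005 -0.005] t 11.23 z 0.2039 F [-0.1  0.1  0.2] open 0.0469 q [ 0.22  0.12  1.9  -0.    1.12 -1.22]
```

```bash
python3 -m crank '[[0,0,0,0,0,0,1],[0,0,0,0,0,0,1],[0,0,0,0,0,0,1],[0,0,0,0,0,0,1],[0,0,0,0,0,0,1]]' 40; python3 -m crank '[[0,0,0,0,0,-10,1],[0,0,0,0,0,-20,1],[0,0,0,0,0,-25,1],[0,0,0,0,0,-25,1],[0,0,0,0,0,-20,1],[0,0,0,0,0,0,1]]'; python3 go.py T -.04 -.031 .29
python3 - <<'E'
from ov import *
p=eyes.get_image("side"); cv2.imwrite("pics/c1.png",cv2.resize(p["image"][60:260,180:400,::-1],None,fx=3,fy=3,interpolation=cv2.INTER_CUBIC))
E
```

```text
t: 11.65
tool_pos: [0.5308, 0.1936, 0.2035]
tool_rot: [0.203, 3.131, -0.002]
contact_force: [-0.0, 0.2, -1.6]
opening: 0.0197
t: 12.15
tool_pos: [0.5291, 0.1934, 0.3081]
tool_rot: [-0.203, -3.135, 0.005]
contact_force: [1.3, 0.2, -1.3]
opening: 0.0199
shift tool mm [ -45.8 -466.2   19.5] turn [-0.003 -0.    -0.285] t 12.15 z 0.3081 F [ 1.3  0.2 -1.3] open 0.0199 q [ 0.22 -0.01  1.85 -0.    1.31 -1.22]
```

View pics/c1.png

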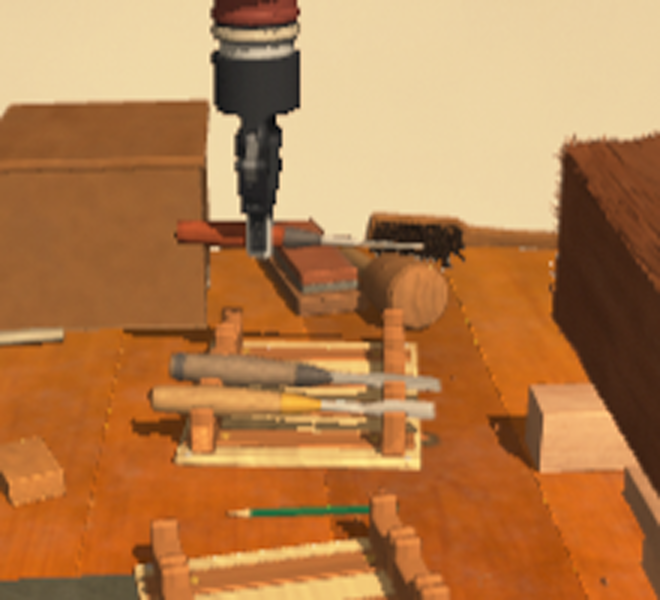

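```bash
python3 -m crank '[[0,0,0,-2,-15,-1,1],[0,0,0,-3,-28,-1,1],[0,-0.002,-0.02,-3,-36,-1,1],[0,-0.002,-0.02,-4,-36,-1,1],[0,-0.002,-0.02,-4,-36,-1,1],[0,-0.002,-0.02,-4,-36,-1,1],[0,-0.002,-0.02,-4,-36,-1,1],[0,-0.002,-0.02,-4,-36,-1,1]]'; python3 go.py T -.04 -.031 .28
```

```text
t: 12.87
tool_pos: [0.5303, -0.0703, 0.3036]
tool_rot: [0.015, -3.138, 0.0]
contact_force: [0.9, 0.3, -1.4]
opening: 0.0195
shift tool mm [  17.8 -204.3   23.7] turn [ 0.    -0.004 -0.146] t 12.87 z 0.3036 F [ 0.9  0.3 -1.4] open 0.0195 q [-0.27 -0.08  1.92 -0.    1.31 -1.85]
```

```bash
python3 -m crank '[[0,-0.002,-0.02,3,-36,0,1],[0,-0.002,-0.02,2,-36,0,1],[0,-0.002,-0.03,0,-36,1,1],[0,0,-0.03,-2,-32,3,1],[0,0,-0.02,-3,-24,4,1],[0,0,-0.01,0,-14,4,1],[0,0,0,0,0,0,1]]'; python3 go.py T -.04 -.031 .26
```

```text
t: 13.45
tool_pos: [0.5349, -0.2618, 0.2785]
tool_rot: [0.215, -3.124, -0.01]
contact_force: [-0.2, 0.5, -1.9]
opening: 0.0198
shift tool mm [ 22.  -10.2  18.7] turn [ 0.007 -0.01  -0.017] t 13.45 z 0.2785 F [-0.2  0.5 -1.9] open 0.0198 q [-0.58  0.1   1.79 -0.    1.27 -2.29]
```

```bash
python3 -m crank '[[0.006,-0.01,-0.017,11,-6,4,1],[0,0,0,11,-5,4,1],[0,0,0,0,0,9,1],[0,0,0,0,0,0,1]]'; python3 go.py T -.04 -.031 .205
```

```text
t: 13.78
tool_pos: [0.5118, -0.2749, 0.255]
tool_rot: [0.239, -3.126, -0.013]
contact_force: [-0.8, 0.5, -1.9]
opening: 0.02
shift tool mm [-2.7 -0.7 50. ] turn [ 0.009 -0.006 -0.002] t 13.78 z 0.255 F [-0.8  0.5 -1.9] open 0.02 q [-0.62  0.09  1.83  0.    1.23 -2.35]
```

```bash
python3 -m crank '[[0.008,-0.006,0,-2,-1,8,1],[0,0,0,-1,0,14,1],[0,0,0,0,0,10,1],[0,0,0,0,0,0,1]]'; python3 go.py T -.04 -.031 .205
```

```text
t: 14.12
tool_pos: [0.5154, -0.2727, 0.2199]
tool_rot: [-0.242, 3.131, 0.002]
contact_force: [0.3, 0.9, -2.3]
opening: 0.02
shift tool mm [ 1.5 -1.9 14.9] turn [ 0.001  0.001 -0.001] t 14.12 z 0.2199 F [ 0.3  0.9 -2.3] open 0.02 q [-0.61  0.14  1.85  0.    1.15 -2.34]
```

```bash
python3 -m crank '[[0,0,0,1,-2,6,1],[0,0,0,0,0,6,1],[0,0,0,0,0,3,1],[0,0,0,0,0,0,1]]'; python3 go.py T -.04 -.031 .205
python3 - <<'E'
from ov import *
draw("side",[],"pics/c3.png")
E
```

```text
t: 14.45
tool_pos: [0.5155, -0.274, 0.2035]
tool_rot: [-0.244, 3.13, 0.001]
contact_force: [-0.8, 0.7, -0.2]
opening: 0.0196
shift tool mm [ 1.4 -0.6 -1.5] turn [0.001 0.002 0.001] t 14.45 z 0.2035 F [-0.8  0.7 -0.2] open 0.0196 q [-0.62  0.16  1.85  0.    1.12 -2.34]
```

View pics/c3.png

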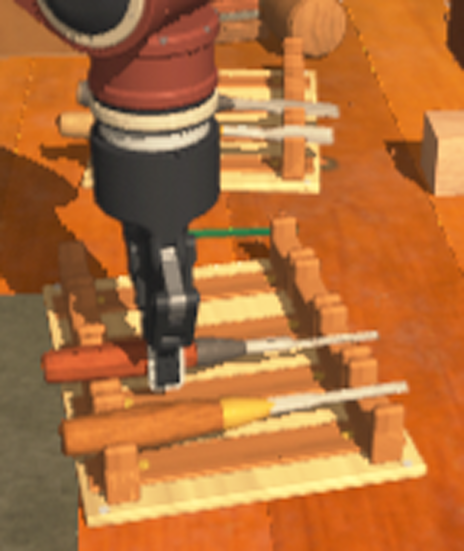

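```bash
python3 -m crank '[[0,0,0,0,0,1,1],[0,0,0,0,0,0,-0.1],[0,0,0,0,0,0,-0.1],[0,0,0,0,0,0,-0.1],[0,0,0,0,0,0,-0.1]]'; python3 -m crank '[[0,0,0,0,0,-10,-0.1],[0,0,0,0,0,-25,-0.1],[0,0,0,0,0,-30,-0.1],[0,0,0,0,0,-30,-0.1],[0,0,0,0,0,0,-0.1]]'; python3 go.py F -.04 -.031 .29
```

```text
t: 14.92
tool_pos: [0.5169, -0.2751, 0.2059]
tool_rot: [-0.243, 3.126, -0.005]
contact_force: [-0.7, 0.0, 0.0]
opening: 0.0472
t: 15.33
tool_pos: [0.5158, -0.2747, 0.3062]
tool_rot: [-0.243, 3.128, -0.002]
contact_force: [0.6, -0.4, 1.5]
opening: 0.0467
shift tool mm [-69.2 400.   15.8] turn [-0.001  0.004  0.28 ] t 15.33 z 0.3062 F [ 0.6 -0.4  1.5] open 0.0467 q [-0.62  0.04  1.8   0.    1.3  -2.34]
```

```bash
python3 -m crank '[[0,0,0.02,-4,20,0,-0.1],[0,0,0.02,-6,36,0,-0.1],[0,0,0.03,-6,38,0,-0.1],[0,0.001,0.03,-6,38,0,-0.1],[0,0.002,0.03,-5,38,0,-0.1],[0,0.002,0.03,-4,38,0,-0.1],[0,0.002,0.03,-3,38,0,-0.1],[0,0.002,0.03,-2,38,0,-0.1]]'; python3 go.py F -.04 -.031 .29
```

```text
t: 16.0
tool_pos: [0.5382, 0.0142, 0.3175]
tool_rot: [0.14, 3.123, -0.018]
contact_force: [0.4, -0.4, 0.5]
opening: 0.0471
shift tool mm [ 26.6 115.5  25.8] turn [-0.011  0.016  0.035] t 16.0 z 0.3175 F [ 0.4 -0.4  0.5] open 0.0471 q [-0.11 -0.09  1.9  -0.01  1.31 -1.59]
```

```bash
python3 -m crank '[[-0.005,0.008,0.01,7,35,6,-0.1],[-0.005,0.008,0.01,7,32,6,-0.1],[0,0,0.01,7,25,8,-0.1],[0,0,0,3,8,12,-0.1],[0,0,0,0,0,10,-0.1],[0,0,0,0,0,0,-0.1]]'; python3 go.py F -.04 -.031 .206
```

```text
t: 16.5
tool_pos: [0.5239, 0.1274, 0.2788]
tool_rot: [0.175, 3.127, 0.003]
contact_force: [-0.8, 0.9, -0.5]
opening: 0.0471
shift tool mm [ 2.6  3.5 72.8] turn [0.002 0.01  0.013] t 16.5 z 0.2788 F [-0.8  0.9 -0.5] open 0.0471 q [ 0.1  -0.04  1.93  0.    1.25 -1.36]
```

```bash
python3 -m crank '[[0,0.008,0.013,2,3,10,-0.1],[0,0,0,0,1,15,-0.1],[0,0,0,0,0,15,-0.1],[0,0,0,0,0,5,-0.1],[0,0,0,0,0,0,-0.1]]'; python3 go.py F -.04 -.031 .206
```

```text
t: 16.92
tool_pos: [0.524, 0.1264, 0.2315]
tool_rot: [0.212, 3.132, 0.001]
contact_force: [-0.9, -0.1, -0.2]
opening: 0.047
shift tool mm [ 2.2  4.6 25.5] turn [ 0.001  0.002 -0.01 ] t 16.92 z 0.2315 F [-0.9 -0.1 -0.2] open 0.047 q [ 0.1   0.02  1.95  0.    1.17 -1.34]
```

```bash
python3 -m crank '[[0,0,-0.01,2,5,0,-0.1],[0,0,0,0,0,11,-0.1],[0,0,0,0,0,10,-0.1],[0,0,0,0,0,2,-0.1],[0,0,0,0,0,0,-0.1]]'; python3 go.py F -.04 -.031 .206
```

```text
t: 17.33
tool_pos: [0.524, 0.1301, 0.2081]
tool_rot: [0.201, 3.13, 0.002]
contact_force: [0.2, 0.8, -0.4]
opening: 0.047
shift tool mm [1.7 0.9 2.1] turn [ 0.001  0.005 -0.003] t 17.33 z 0.2081 F [ 0.2  0.8 -0.4] open 0.047 q [ 0.11  0.06  1.96  0.    1.12 -1.34]
```

```bash
python3 -m crank '[[0,0,0,0,0,3,-0.1],[0,0,0,0,0,0,1],[0,0,0,0,0,0,1],[0,0,0,0,0,0,1],[0,0,0,0,0,0,1],[0,0,0,0,0,0,1]]' 40; python3 -m crank '[[0,0,0,0,0,-10,1],[0,0,0,0,0,-20,1],[0,0,0,0,0,-25,1],[0,0,0,0,0,-25,1],[0,0,0,0,0,-20,1],[0,0,0,0,0,0,1]]'; python3 go.py T -.04 .031 .29
python3 - <<'E'
from ov import *
p=eyes.get_image("side"); cv2.imwrite("pics/d1.png",cv2.resize(p["image"][60:260,180:400,::-1],None,fx=3,fy=3,interpolation=cv2.INTER_CUBIC))
E
```

```text
t: 17.83
tool_pos: [0.5242, 0.1303, 0.2053]
tool_rot: [0.2, 3.13, 0.002]
contact_force: [0.3, 0.9, -0.7]
opening: 0.0238
t: 18.33
tool_pos: [0.5223, 0.1302, 0.3097]
tool_rot: [0.201, 3.135, 0.001]
contact_force: [0.3, -0.0, 0.2]
opening: 0.0241
shift tool mm [ -26.4 -343.2   19.5] turn [ 0.     0.    -0.283] t 18.33 z 0.3097 F [ 0.3 -0.   0.2] open 0.0241 q [ 0.11 -0.08  1.9   0.    1.31 -1.34]
```

View pics/d1.png

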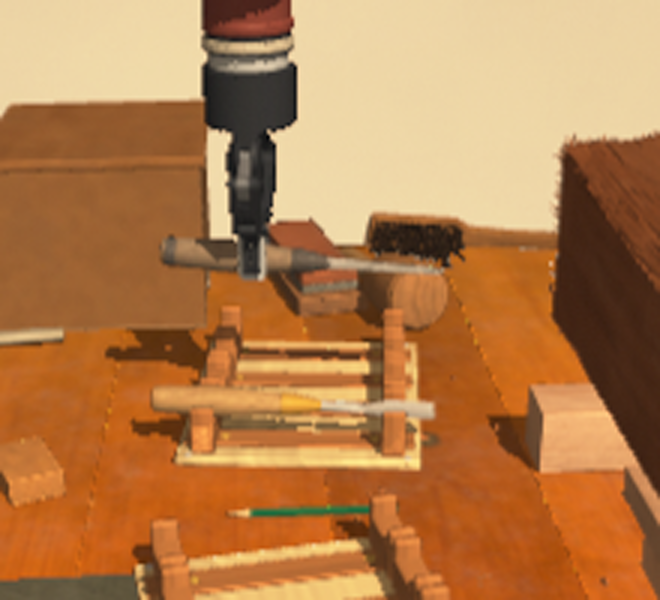

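```bash
python3 -m crank '[[0,0,-0.01,-2,-15,-1,1],[0,0,-0.03,-3,-28,-1,1],[0,-0.002,-0.03,-3,-34,-1,1],[0,-0.002,-0.03,0,-34,-1,1],[0,-0.002,-0.03,1,-34,-1,1],[0,-0.002,-0.03,2,-34,-1,1],[0,-0.002,-0.03,3,-34,-1,1],[0,-0.002,-0.03,3,-30,-1,1]]'; python3 go.py T -.04 .031 .28
```

```text
t: 19.05
tool_pos: [0.51, -0.1169, 0.304]
tool_rot: [0.18, -3.133, -0.009]
contact_force: [0.8, -0.8, -1.3]
opening: 0.0243
shift tool mm [ 16.2 -95.5  23.5] turn [ 0.006 -0.003 -0.04 ] t 19.05 z 0.304 F [ 0.8 -0.8 -1.3] open 0.0243 q [-0.37 -0.11  1.94  0.    1.31 -2.06]
```

```bash
python3 -m crank '[[0.003,-0.002,-0.01,4,-32,2,1],[0,-0.002,-0.01,4,-28,4,1],[0,0,-0.01,4,-18,6,1],[0,0,0,2,-6,6,1],[0,0,0,0,0,6,1],[0,0,0,0,0,0,1]]'; python3 go.py T -.04 .031 .206
```

```text
t: 19.55
tool_pos: [0.5019, -0.2101, 0.2691]
tool_rot: [0.216, -3.125, -0.014]
contact_force: [0.7, -1.0, -2.1]
opening: 0.0243
shift tool mm [-2.8 -4.5 63. ] turn [ 0.01  -0.008 -0.017] t 19.55 z 0.2691 F [ 0.7 -1.  -2.1] open 0.0243 q [-0.53 -0.01  1.91  0.    1.25 -2.24]
```

```bash
python3 -m crank '[[0.01,-0.008,-0.016,-3,-4,8,1],[0,0,0,-1,-1,15,1],[0,0,0,0,0,14,1],[0,0,0,0,0,5,1],[0,0,0,0,0,0,1]]'; python3 go.py T -.04 .031 .206
```

```text
t: 19.97
tool_pos: [0.5066, -0.2077, 0.2227]
tool_rot: [0.251, -3.129, -0.007]
contact_force: [-0.2, -0.1, -0.7]
opening: 0.0241
shift tool mm [ 2.8 -5.5 16.7] turn [ 0.005 -0.003  0.005] t 19.97 z 0.2227 F [-0.2 -0.1 -0.7] open 0.0241 q [-0.53  0.06  1.93  0.    1.16 -2.26]
```

```bash
python3 -m crank '[[0.004,-0.002,0.004,2,-5,0,1],[0,0,0,1,-1,0,1],[0,0,0,0,0,0,1]]'; python3 go.py T -.04 .031 .206
```

```text
t: 20.22
tool_pos: [0.5049, -0.2125, 0.2233]
tool_rot: [0.25, -3.131, -0.001]
contact_force: [-0.6, 0.1, -0.6]
opening: 0.0243
shift tool mm [ 0.3 -1.  17.3] turn [ 0.001 -0.001  0.004] t 20.22 z 0.2233 F [-0.6  0.1 -0.6] open 0.0243 q [-0.53  0.06  1.93  0.    1.15 -2.26]
```

```bash
python3 -m crank '[[0,0,0,0,-1,8,1],[0,0,0,0,0,7,1],[0,0,0,0,0,3,1],[0,0,0,0,0,0,1]]'; python3 go.py T -.04 .031 .206
python3 - <<'E'
from ov import *
draw("side",[],"pics/d3.png")
E
```

```text
t: 20.55
tool_pos: [0.5059, -0.2142, 0.2062]
tool_rot: [-0.249, 3.128, -0.003]
contact_force: [1.0, -1.0, -1.7]
opening: 0.024
shift tool mm [1.1 0.9 0.2] turn [-0.002  0.003  0.004] t 20.55 z 0.2062 F [ 1.  -1.  -1.7] open 0.024 q [-0.54  0.08  1.94  0.    1.12 -2.27]
```

View pics/d3.png

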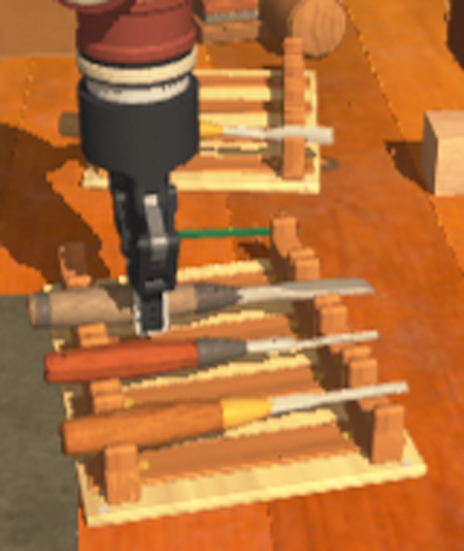

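```bash
python3 -m crank '[[0,0,0,0,0,1,1],[0,0,0,0,0,0,-0.1],[0,0,0,0,0,0,-0.1],[0,0,0,0,0,0,-0.1],[0,0,0,0,0,0,-0.1]]'; python3 -m crank '[[0,0,0,0,0,-10,-0.1],[0,0,0,0,0,-25,-0.1],[0,0,0,0,0,-30,-0.1],[0,0,0,0,0,-30,-0.1],[0,0,0,0,0,0,-0.1]]'; python3 go.py F -.04 -.093 .29
```

```text
t: 21.02
tool_pos: [0.5065, -0.2147, 0.2064]
tool_rot: [-0.248, 3.126, -0.005]
contact_force: [0.6, -0.3, -0.9]
opening: 0.047
t: 21.43
tool_pos: [0.5054, -0.2141, 0.3061]
tool_rot: [-0.248, 3.13, -0.002]
contact_force: [1.1, -0.2, 1.6]
opening: 0.0468
shift tool mm [-53.9 278.8  15.9] turn [-0.001  0.002  0.283] t 21.43 z 0.3061 F [ 1.1 -0.2  1.6] open 0.0468 q [-0.54 -0.05  1.88  0.    1.3  -2.27]
```

```bash
python3 -m crank '[[0,0,0.03,-4,20,0,-0.1],[0,0,0.04,-5,36,0,-0.1],[0,0,0.04,-5,38,0,-0.1],[0,0.001,0.04,-3,38,1,-0.1],[0,0.002,0.04,-2,38,1,-0.1],[0,0.002,0.04,0,38,2,-0.1],[0,0.002,0.04,2,32,3,-0.1],[0,0.002,0.01,2,20,4,-0.1]]'; python3 go.py F -.04 -.093 .27
```

```text
t: 22.1
tool_pos: [0.5172, 0.0522, 0.3072]
tool_rot: [0.229, 3.117, -0.012]
contact_force: [0.2, -0.3, 1.0]
opening: 0.047
shift tool mm [ 5.7 17.2 37. ] turn [-0.007  0.016 -0.022] t 22.1 z 0.3072 F [ 0.2 -0.3  1. ] open 0.047 q [-0.04 -0.12  1.95 -0.01  1.3  -1.46]
```

```bash
python3 -m crank '[[-0.006,0.015,-0.02,2,6,8,-0.1],[0,0,0,2,2,14,-0.1],[0,0,0,0,0,14,-0.1],[0,0,0,0,0,0,-0.1]]'; python3 go.py F -.04 -.093 .206
```

```text
t: 22.43
tool_pos: [0.5142, 0.0653, 0.2718]
tool_rot: [0.179, 3.133, 0.001]
contact_force: [-1.1, 0.2, -0.8]
opening: 0.0473
shift tool mm [ 0.1  4.4 65.8] turn [0.001 0.003 0.011] t 22.43 z 0.2718 F [-1.1  0.2 -0.8] open 0.0473 q [-0.02 -0.08  1.98  0.    1.24 -1.47]
```

```bash
python3 -m crank '[[0,0.002,0.01,0,4,12,-0.1],[0,0,0,0,1,15,-0.1],[0,0,0,0,0,12,-0.1],[0,0,0,0,0,0,-0.1]]'; python3 go.py F -.04 -.093 .206
```

```text
t: 22.77
tool_pos: [0.5156, 0.0687, 0.2318]
tool_rot: [0.199, 3.133, 0.002]
contact_force: [-0.2, -0.4, 0.2]
opening: 0.047
shift tool mm [ 1.1  0.9 25.8] turn [ 0.001  0.003 -0.002] t 22.77 z 0.2318 F [-0.2 -0.4  0.2] open 0.047 q [-0.01 -0.02  1.99  0.    1.17 -1.46]
```

```bash
python3 -m crank '[[0,0,0,1,1,10,-0.1],[0,0,0,0,0,11,-0.1],[0,0,0,0,0,4,-0.1],[0,0,0,0,0,0,-0.1]]'; python3 -m crank '[[0,0,0,0,0,0,1],[0,0,0,0,0,0,1],[0,0,0,0,0,0,1],[0,0,0,0,0,0,1],[0,0,0,0,0,0,1]]' 40; python3 go.py F -.04 -.093 .206;  python3 -m crank '[[0,0,0,0,0,-10,1],[0,0,0,0,0,-20,1],[0,0,0,0,0,-25,1],[0,0,0,0,0,-25,1],[0,0,0,0,0,-20,1],[0,0,0,0,0,0,1]]'; python3 go.py T -.04 .093 .29
python3 - <<'E'
from ov import *
p=eyes.get_image("side"); cv2.imwrite("pics/e1.png",cv2.resize(p["image"][60:260,180:400,::-1],None,fx=3,fy=3,interpolation=cv2.INTER_CUBIC))
E
```

```text
t: 23.1
tool_pos: [0.5153, 0.069, 0.205]
tool_rot: [0.202, 3.132, 0.002]
contact_force: [0.6, 0.3, 0.5]
opening: 0.0468
t: 23.52
tool_pos: [0.5158, 0.0689, 0.2057]
tool_rot: [0.202, 3.131, 0.001]
contact_force: [0.4, -0.1, -1.0]
opening: 0.0224
shift tool mm [ 1.2  0.7 -0.3] turn [ 0.001  0.004 -0.004] t 23.52 z 0.2057 F [ 0.4 -0.1 -1. ] open 0.0224 q [-0.01  0.02  2.    0.    1.11 -1.45]
t: 24.02
tool_pos: [0.5142, 0.069, 0.3112]
tool_rot: [0.202, 3.134, 0.002]
contact_force: [1.0, -0.3, 0.4]
opening: 0.0225
shift tool mm [  -9.4 -221.9   21. ] turn [ 0.001  0.001 -0.283] t 24.02 z 0.3112 F [ 1.  -0.3  0.4] open 0.0225 q [-0.01 -0.13  1.95  0.    1.32 -1.45]
```

View pics/e1.png

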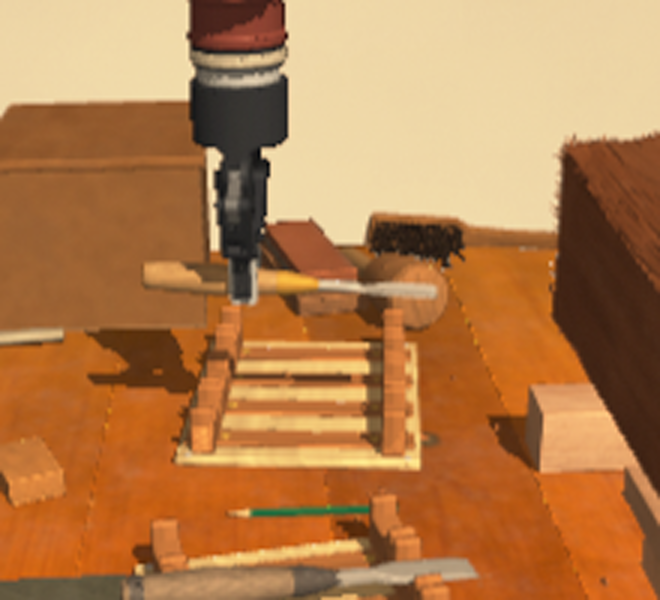

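```bash
python3 -m crank '[[0,0,-0.03,-1,-14,0,1],[0,0,-0.05,-1,-26,0,1],[0,-0.001,-0.05,0,-32,0,1],[0,-0.001,-0.05,1,-32,1,1],[0,-0.001,-0.05,2,-32,1,1],[0,-0.001,-0.04,3,-28,1,1],[0,0,-0.01,3,-18,1,1],[0,0,0,0,0,0,1]]'; python3 go.py T -.04 .093 .27
```

```text
t: 24.73
tool_pos: [0.5052, -0.1185, 0.2945]
tool_rot: [0.269, -3.122, -0.01]
contact_force: [-0.5, -0.3, -1.1]
opening: 0.022
shift tool mm [ 15.5 -31.7  24.4] turn [ 0.007 -0.007  0.017] t 24.73 z 0.2945 F [-0.5 -0.3 -1.1] open 0.022 q [-0.37 -0.1   1.96  0.    1.3  -2.12]
```

```bash
python3 -m crank '[[0.006,-0.006,0.015,5,-14,5,1],[0,0,0,5,-12,8,1],[0,0,0,3,-4,10,1],[0,0,0,0,0,5,1],[0,0,0,0,0,0,1]]'; python3 go.py T -.04 .093 .224
```

```text
t: 25.15
tool_pos: [0.4945, -0.1501, 0.2584]
tool_rot: [0.241, -3.123, -0.012]
contact_force: [0.2, -0.2, -1.8]
opening: 0.0219
shift tool mm [-0.6 -2.5 34.4] turn [ 0.008 -0.008 -0.001] t 25.15 z 0.2584 F [ 0.2 -0.2 -1.8] open 0.0219 q [-0.44 -0.06  1.99  0.    1.23 -2.17]
```

```bash
python3 -m crank '[[0.007,-0.007,0,0,-3,8,1],[0,0,0,0,-1,12,1],[0,0,0,0,0,12,1],[0,0,0,0,0,0,1]]'; python3 go.py T -.04 .093 .206
```

```text
t: 25.48
tool_pos: [0.4948, -0.1513, 0.2227]
tool_rot: [0.247, -3.129, -0.006]
contact_force: [-1.0, 0.5, -1.6]
opening: 0.0222
shift tool mm [-0.2 -1.1 16.7] turn [ 0.004 -0.003  0.002] t 25.48 z 0.2227 F [-1.   0.5 -1.6] open 0.0222 q [-0.44 -0.01  2.    0.    1.16 -2.17]
```

```bash
python3 -m crank '[[0.003,-0.002,0,0,-1,7,1],[0,0,0,0,0,7,1],[0,0,0,0,0,3,1],[0,0,0,0,0,0,1]]'; python3 go.py T -.04 .093 .206
python3 - <<'E'
from ov import *
draw("side",[],"pics/e3.png")
E
```

```text
t: 25.82
tool_pos: [0.4956, -0.1514, 0.2047]
tool_rot: [0.25, -3.13, -0.002]
contact_force: [-2.4, 0.9, 4.2]
opening: 0.0223
shift tool mm [ 0.6 -0.8 -1.3] turn [ 0.001 -0.001  0.004] t 25.82 z 0.2047 F [-2.4  0.9  4.2] open 0.0223 q [-0.44  0.02  2.01  0.    1.12 -2.17]
```

View pics/e3.png

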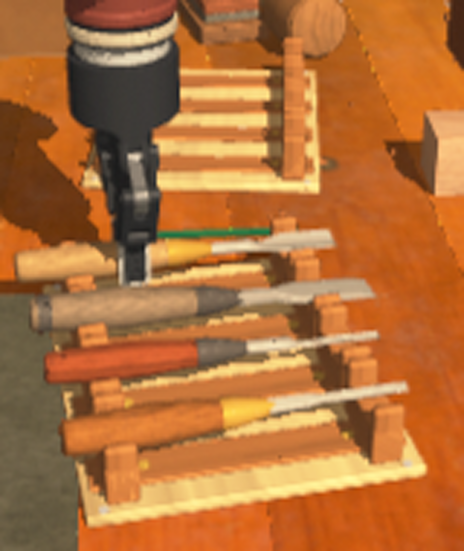

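Resting lightly (4 N). Release, retreat, and check.

```bash
python3 -m crank '[[0,0,0,0,0,0,-0.1],[0,0,0,0,0,0,-0.1],[0,0,0,0,0,0,-0.1],[0,0,0,0,0,0,-0.1],[0,0,0,0,0,0,-0.1]]'; python3 -m crank '[[0,0,0,0,0,-10,-0.1],[0,0,0,0,0,-25,-0.1],[0,0,0,0,0,-30,-0.1],[0,0,0,0,0,-30,-0.1],[0,0,0,0,0,-30,-0.1]]'; python3 -m crank '[[0,0,0,5,30,-5,-0.1],[0,0,0,5,36,-5,-0.1],[0,0,0,5,36,-5,-0.1],[0,0,0,5,36,0,-0.1],[0,0,0,5,36,0,-0.1],[0,0,0,5,36,0,-0.1],[0,0,0,0,20,0,-0.1],[0,0,0,0,0,0,-0.1]]'
python3 - <<'E'
from ov import *
TO=(.549,-.238,.155)
for n in ("top","side"):
    p=draw(n,[TO],f"pics/f_{n}.png")
    for r in spotter.mark_of("tool_a",p):
        c=np.array(r["centre"]); d=c-[TO[0],TO[1],0]; a=TO[2]
        print(n,round(r["confidence"],2),(np.array([d[0]*np.cos(a)+d[1]*np.sin(a),-d[0]*np.sin(a)+d[1]*np.cos(a),d[2]])*1000).round(1))
E
```

```text
t: 26.28
tool_pos: [0.4966, -0.1517, 0.2059]
tool_rot: [-0.249, 3.129, -0.001]
contact_force: [-0.3, -0.8, -0.5]
opening: 0.0472
t: 26.7
tool_pos: [0.4934, -0.1505, 0.3283]
tool_rot: [0.248, -3.118, -0.014]
contact_force: [1.1, -0.3, 1.1]
opening: 0.0468
t: 27.37
tool_pos: [0.4268, 0.0779, 0.3648]
tool_rot: [-0.237, 3.116, -0.001]
contact_force: [-0.9, -0.4, -0.2]
opening: 0.0472
top 0.95 [-3.1 30.3 33.3]
top 0.7 [-3.5 95.  36.1]
top 0.69 [ -0.6 -88.3  37.3]
top 0.6 [ -0.5 -28.6  31.6]
side 0.83 [ 0.6 28.4 31.7]
side 0.79 [ -2.5 -87.3  33.8]
side 0.74 [ -5.3 -25.1  33.1]
side 0.58 [ -6.4 100.4  32.8]
```

View pics/f_top.png

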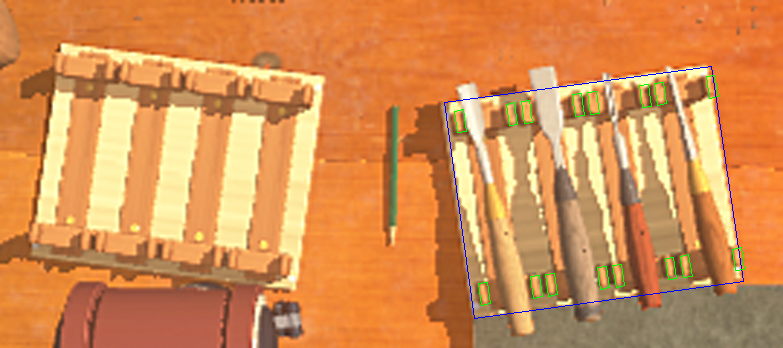

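View pics/f_side.png

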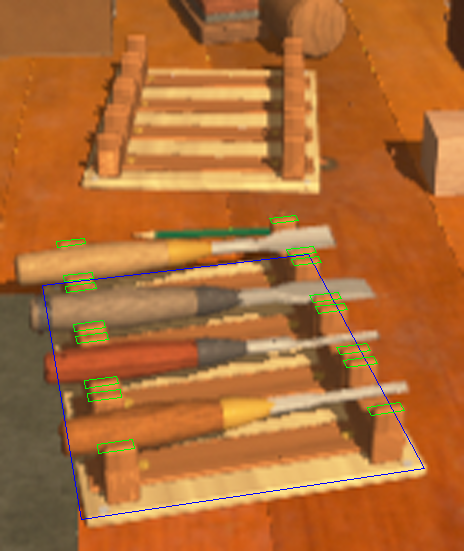

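```bash
python3 - <<'E'
from ov import *
TO=(.549,-.238,.155)
im={}
for n in ("top","side"):
    p=eyes.get_image(n)
    for r in spotter.outline_of("tool_a",p):
        m=r["region"]; v,u=np.nonzero(m)
        w=unproj(p,np.c_[u,v],.048)
        d=w[:,:2]-TO[:2]; a=TO[2]; x=d[:,0]*np.cos(a)+d[:,1]*np.sin(a); y=-d[:,0]*np.sin(a)+d[:,1]*np.cos(a)
        b=np.polyfit(x,y,1); print(n,m.sum(),"x",x.min().round(3),x.max().round(3),"y0",b[1].round(4),"yaw",b[0].round(3), "ends", [np.median(y[abs(x-q)<.012]).round(4) for q in (-.1,-.05,0,.05,.09)])
p=eyes.get_image("top")
cv2.imwrite("pics/z.png",cv2.resize(p["image"][180:290,290:400,::-1],None,fx=5.4,fy=5.4,interpolation=cv2.INTER_CUBIC))
E
```

```text
top 639 x -0.114 0.119 y0 0.0307 yaw 0.047 ends [np.float64(0.0266), np.float64(0.0284), np.float64(0.0298), np.float64(0.0339), np.float64(0.0348)]
top 501 x -0.114 0.103 y0 -0.0264 yaw 0.045 ends [np.float64(-0.0313), np.float64(-0.0284), np.float64(-0.026), np.float64(-0.0241), np.float64(-0.0224)]
top 462 x -0.109 0.1 y0 -0.0904 yaw 0.099 ends [np.float64(-0.1004), np.float64(-0.095), np.float64(-0.0904), np.float64(-0.0855), np.float64(-0.0813)]
top 669 x -0.124 0.115 y0 0.0977 yaw 0.087 ends [np.float64(0.0891), np.float64(0.0937), np.float64(0.0968), np.float64(0.1021), np.float64(0.1057)]
side 966 x -0.123 0.109 y0 0.0885 yaw -0.013 ends [np.float64(0.0886), np.float64(0.0895), np.float64(0.0891), np.float64(0.0868), np.float64(0.0878)]
side 845 x -0.113 0.076 y0 -0.0369 yaw -0.034 ends [np.float64(-0.0339), np.float64(-0.0351), np.float64(-0.0364), np.float64(-0.0389), np.float64(nan)]
side 1008 x -0.11 0.086 y0 -0.0997 yaw 0.018 ends [np.float64(-0.1027), np.float64(-0.1016), np.float64(-0.0998), np.float64(-0.0986), np.float64(-0.0972)]
side 294 x 0.016 0.188 y0 0.4254 yaw -0.143 ends [np.float64(nan), np.float64(nan), np.float64(nan), np.float64(0.3987), np.float64(0.3879)]
side 1189 x -0.119 0.113 y0 0.0233 yaw -0.063 ends [np.float64(0.028), np.float64(0.0266), np.float64(0.0229), np.float64(0.0188), np.float64(0.0175)]
  return _methods._mean(a, axis=axis, dtype=dtype,
  ret = ret.dtype.type(ret / rcount)
```

View pics/z.png

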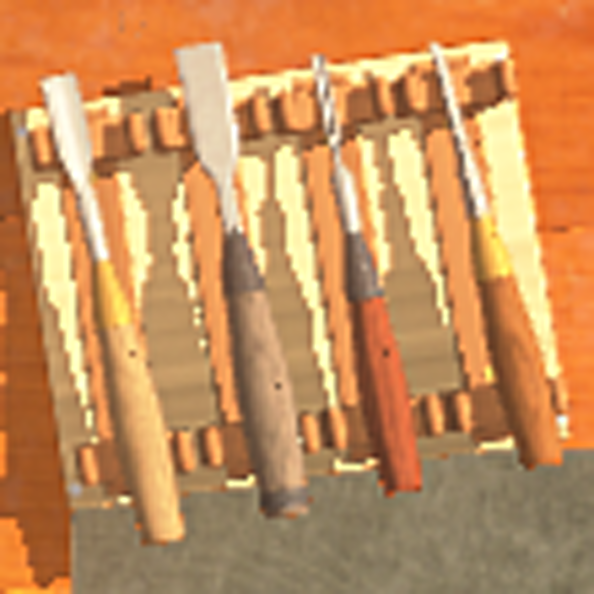

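```bash
python3 - <<'E'
from ov import *
TO=(.549,-.238,.155)
T=eyes.get_image("top");S=eyes.get_image("side")
def P(p): return cam(p)@np.c_[cv2.Rodrigues(np.array(p["rvec"]))[0],p["tvec"]]
for n,t,s in (("d",[(545,462),(497,279),(483,216),(436,47)],[(64,436),(224,414),(270,404),(406,388)]),("a",[(163,540),(115,325),(104,262),(60,80)],[(18,268),(165,255),(214,247),(332,238)])):
    t=(np.array(t)+.5)/5.4-.5+[290,180]; s=(np.array(s)+.5)/2.9-.5+[210,150]
    X=cv2.triangulatePoints(P(T),P(S),t.T.astype(float),s.T.astype(float)); X=(X[:3]/X[3]).T
    d=X-[TO[0],TO[1],0]; a=TO[2]
    r=np.c_[d[:,0]*np.cos(a)+d[:,1]*np.sin(a),-d[:,0]*np.sin(a)+d[:,1]*np.cos(a),d[:,2]]
    print(n,(r*1000).round(1).tolist(),"yaw",np.polyfit(r[:,0],r[:,1],1)[0].round(3))
E
```

```text
d [[-107.7, -102.9, 48.8], [-14.3, -94.8, 42.5], [16.2, -92.2, 43.1], [104.2, -83.6, 34.4]] yaw 0.091
a [[-120.4, 87.3, 49.2], [-13.7, 95.5, 41.1], [20.1, 96.3, 42.9], [113.3, 105.0, 33.8]] yaw 0.074
```

```bash
python3 -c "
from station import ctrl
print(ctrl.finish_job(), ctrl.get_obs()['t'])"
```

```text
the job is handed in; nothing more can be done
the job is handed in; nothing more can be done
```

All four gouges are now in `rack_to` in reverse order, and I handed the job in at about 28 s of the 104 s allowed. From the robot's left to right they lie pale yellow (`tool_a`), grey-brown (`tool_c`), red-brown (`tool_b`), tan-brown (`tool_d`).

**Position:** In the final top and side pictures every gouge lies in its own pair of notches, let go, with the arm clear. The networks' marks put each one within about 7 mm of its place across the rack and lengthwise, and within 4 mm of the seated height.

**Angle:** This is the tightest check. Against a limit of 0.15 rad:

| Gouge | Angle to the rack (rad) | Measured from |
|---|---|---|
| `tool_d` | about 0.09 | both cameras, triangulated |
| `tool_a` | about 0.07 | both cameras, triangulated |
| `tool_b` and `tool_c` | about 0.05 | top camera only |

I judged this within tolerance and did not regrip any of them. The single-camera figures disagreed: the top camera alone gave 0.10 for `tool_d`, while the side camera alone gave 0.02. The side figure takes no account of the blade tips lying lower than the handles.

I never saw more than about 5 N at the wrist in the readings between moves.

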